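# Face up a row of cups with a straightedge

## Task

Pick up the straightedge by its upright grip and with its long edge push the three ragged cups in front of the wooden back rail into a straight row against the rail; how far back the rail is clamped is not known, so feel for it, and once there lean on the row with about 12 N for a second to seat it (never load the rail or a cup with more than 20 N). Then draw the straightedge straight back from the row, stand it on the table in front of the cups with about 6 cm clear between, and let go. Move the cups only with the straightedge, keep them upright, and leave the mug and the small box beside the row where they are.

Things in the scene. Friction and masses are not known exactly. Their poses are not given: they have to be found in the camera images.
- straightedge_grip (a point): middle of the upright light-wood grip (24 mm along x, 28 mm along y, from 6 to 98 mm above the table) of the straightedge, 70 mm above its underside. z up, y along the edge, x from the grip towards the flat pushing face, which lies 50 mm ahead (+x) of the grip centre
- straightedge: loose aluminium L-section straightedge, 0.35 kg, standing on a flat foot: pushing face 300 mm long (grip at its middle), 40 mm high; the 6 mm thick foot reaches from the face to 23 mm behind the grip centre. Origin on its underside below the grip's middle, axes as for straightedge_grip
- stand: fixed back stop: rigid wooden rail, 386 mm long, front face 14 to 47 mm above the table, on two 12 mm high runners at its ends. Origin on the table at mid-length; x points from the cups towards the rail, y along it to the left. The rail's front face is clamped fast 0 to 30 mm behind (+x of) the origin: the setting is not given and differs each time
- cup_left: terracotta cup without handle, 79 mm across, 76 mm high, 0.11 to 0.23 kg, loose, upright in front of the rail, the one at +y of the stand; origin at the centre of its underside. All three cups are the same size: against the rail their centres lie 39.5 mm in front of its face
- cup_middle: the same kind of cup, in the middle; sliding all three over the table takes about 2 to 7 N
- cup_right: the same kind of cup, at -y of the stand
- side_mug: bystander: loose terracotta mug with a handle, 105 x 154 x 87 mm, left (+y) of the row; origin under its centre
- music_box: bystander: loose small wooden box with a crank, 70 x 88 x 57 mm, behind the rail; origin under its centre
There are look-alikes about, which are no part of the job. Leave any purple look-alike of the cup_left alone.

How it is judged:
By the outcome, as a careful person would: the job done as asked, in the order asked, and still so for the second after the job is handed in, with the robot touching nothing.
It also fails if it takes over 67 s, if anything falls off the work surface, if the arm or the gripper's body presses on something with over 40 N, if the wrist force passes 120 N, or if a joint passes its speed limit or range.

## Robot

A 6-joint arm with a two-finger parallel gripper is mounted at the origin on the work surface; the furniture and walls round the work are solid. World frame = base frame: x ahead of the robot, y to its left, z up, the work surface at z = 0. Lengths are in m, angles in rad, forces in N, time in s.
With the tool pointing down it reaches from about 0.25 to 0.85 m from the base axis. Payload 12.5 kg.
Tool frame: the origin (TCP) lies midway between the tips of the shut fingers; the grasp point (between the pads) lies 19 mm behind it; z points along the fingers, y is the line along which they close (so a half turn about z gives the same grasp; the last joint's range is limited). The gripper opens to 93 mm and grips with 3 to 60 N. Pads are 15 mm wide; open, the fingers measure 128 mm over their backs; the gripper's body (75 mm by 188 mm) begins 65 mm behind the grasp point.
Start: joints at [-1.283, 0.351, 1.652, -0, 1.139, -0.085], TCP at [0.2, -0.512, 0.219] pointing down, gripper open.
Joint ranges: [-2.75, 2.75], [-0.79, 2.1], [0.01, 2.65], [-1.57, 4.71], [0.07, 3.14], [-2.87, 2.87]. Speed limits (rad/s): [2.22, 2.22, 2.79, 3.14, 3.14, 3.14].

## Interface

Orientations are given as a 3x3 rotation matrix whose columns are the frame's x, y, z axes.
In Python, from workcell import bot, optics, job, spotter gives the robot as it stands. The module is installed in compiled form; this text tells all that it offers.
- The arm moves only by the shell command python3 -m creep 'ROWS' [OPENING] [FORCE]. ROWS is JSON, a list of rows, each a list of 6 numbers: the shift along the tool's x, y, z in cm, then the turn, a rotation vector about the tool's x, y, z in degrees. In form: [[tx, ty, tz, rx, ry, rz], ...]. A call has 1 to 12 rows; each row shifts and turns the commanded pose from where the row before left it, along the tool's axes as they then stand; what a row does not reach is not made up. A row lasts 1/10 s, in which the tool goes at most 50 mm and 8.59 degrees, less where a joint would pass 70% of its speed; a pose out of reach is approached as far as the arm can. A call with a gripper value outside its range is refused whole. OPENING is the gripper command: -1 is fully open, 1 is shut, values between are in proportion, set as the call begins (- or left out, the last holds). The fingers move at their own pace and stop on an object; FORCE is the grip in N (left out, the last holds). Time passes only in rows, so rows that do not move let the fingers close. It gives the time, the measured TCP pose, the force, the opening and the grip force at its end, in the units of the state.
- bot.read_state(): the state, without advancing time (a new reading comes with each control period).
- optics.grab_frame(name): name is "scene" or "top" or "wrist"; returns the picture (480x640x3 uint8, red, green, blue); there is no depth.
- optics.calibration(name): a dict with "vfov" (degrees; the focal length in pixels is half the picture's height over the tangent of half this angle, whatever the lens; pixels are square), "cx", "cy" (the principal point, pixels), "R" (3x3) and "t" (3): a world point X has camera coordinates R X + t; the wrist camera has in their place "hand_eye" (4x4, takes a point from camera to tool coordinates, whose origin is the TCP and whose axes are the flange's). Camera axes: x right, y down, z forward; pixel columns grow to the right and rows downward; lengths in m; the calibration is good to about 2 mm. A picture is of the moment at which its call begins: read the wrist's pose just before it. calibration takes no time and is no camera call.
- job.close_job(): hands the job in; it is judged then, once.
Trained networks look in the newest picture that a camera, given by its name, has taken for a name from the list of things; names that differ only in an ending like _2 or _b are one class to them, and where a whole thing is asked for, a point or a joint stands for the part that bears it (a point fixed in the world has none). Each returns a list of dicts, best first, with "confidence" (0 to 1); they miss things now and then, are a little off and sometimes report something else, mostly with a low value. They report only what shows in the picture. A call takes as long as a camera call. They do not tell look-alikes from the thing itself.
- spotter.regions_of(camera, name): "pixels" (480x640 bool, what is visible of it) and "location" ([column, row] in pixels, amid what is visible of it).
The state is a dict: "time": time; "q": joint angles; "qvel": joint speeds; "joint_torque": joint torques, N m; "tool_pos": TCP position; "tcp_rot": TCP orientation; "ft_force": force on the tool from outside, world axes, zero at the start; "wrist_torque": the same for the moment, N m; "grip_width": finger opening in m; "gripper_force": force on a finger pad.
Only numpy, scipy, OpenCV 4.12 (cv2) and the standard library are available. Lean on these libraries where they do the work, as an engineer would, in place of code of your own. Each camera call takes 0.05 s, during which the arm holds its last target. There are 200 camera calls.

## Working session

There is one attempt and no reset: what is moved stays moved. The work goes in short steps, Python scripts to look and compute and a shell command to move; the robot and the scene stay as the last step left them, time stands still between calls to the robot, and variables do not carry over. Pictures are saved under pics/ and viewed, at most 10 in all, crops included, and the job is handed in when it is done.

```bash
mkdir -p pics
cat > h.py <<'E'
import numpy as np, cv2
from workcell import bot, optics, job, spotter
def cam(name):
    c=optics.calibration(name); f=240/np.tan(np.radians(c["vfov"])/2)
    if name=="wrist":
        s=bot.read_state(); H=np.array(c["hand_eye"]); Rt=np.array(s["tcp_rot"])
        Rc=Rt@H[:3,:3]; C=Rt@H[:3,3]+np.array(s["tool_pos"])
        return f,c["cx"],c["cy"],Rc,C
    R=np.array(c["R"]);t=np.array(c["t"]); return f,c["cx"],c["cy"],R.T,-R.T@t
def ray(k,px):
    f,cx,cy,Rc,C=k; d=Rc@np.array([(px[0]-cx)/f,(px[1]-cy)/f,1]); return C,d/np.linalg.norm(d)
def onz(k,px,z):
    C,d=ray(k,px); return C+d*(z-C[2])/d[2]
def proj(k,X):
    f,cx,cy,Rc,C=k; p=Rc.T@(np.array(X)-C); return [cx+f*p[0]/p[2],cy+f*p[1]/p[2]]
def tri(rs):
    A=sum(np.eye(3)-np.outer(d,d) for C,d in rs); b=sum((np.eye(3)-np.outer(d,d))@C for C,d in rs)
    return np.linalg.solve(A,b)
def save(im,fn): cv2.imwrite("pics/"+fn,cv2.cvtColor(im,cv2.COLOR_RGB2BGR))
E
python3 - <<'E'
from h import *
np.set_printoptions(precision=3,suppress=True)
for n in ["scene","top"]:
    k=cam(n); im=optics.grab_frame(n); save(im,n+"0.png"); print(n,"C",k[4],"f",k[0],"fwd",k[3][:,2])
    for t in ["straightedge_grip","straightedge","stand","cup_left","side_mug","music_box"]:
        for r in spotter.regions_of(n,t)[:5]:
            p=r["pixels"]; ys,xs=np.nonzero(p)
            print(t,round(r["confidence"],2),np.round(r["location"]),[xs.min(),xs.max(),ys.min(),ys.max()],onz(k,r["location"],0.04))
print(bot.read_state())
E
```

```text
scene C [0.103 0.811 0.604] f 474.3576899969136 fwd [ 0.456 -0.726 -0.515]
straightedge_grip 0.6 [286. 319.] [np.int64(260), np.int64(303), np.int64(304), np.int64(334)] [0.503 0.278 0.04 ]
straightedge_grip 0.29 [348. 202.] [np.int64(321), np.int64(371), np.int64(176), np.int64(224)] [ 0.637 -0.201  0.04 ]
straightedge_grip 0.18 [380. 206.] [np.int64(360), np.int64(391), np.int64(192), np.int64(228)] [ 0.558 -0.228  0.04 ]
straightedge 0.85 [284. 320.] [np.int64(261), np.int64(304), np.int64(304), np.int64(335)] [0.505 0.28  0.04 ]
stand 0.62 [347. 205.] [np.int64(321), np.int64(371), np.int64(176), np.int64(223)] [ 0.633 -0.185  0.04 ]
cup_left 0.8 [462. 238.] [np.int64(442), np.int64(480), np.int64(220), np.int64(262)] [ 0.321 -0.177  0.04 ]
cup_left 0.79 [374. 262.] [np.int64(357), np.int64(394), np.int64(240), np.int64(286)] [0.451 0.025 0.04 ]
cup_left 0.76 [360. 228.] [np.int64(345), np.int64(376), np.int64(209), np.int64(248)] [ 0.547 -0.095  0.04 ]
music_box 0.81 [294. 207.] [np.int64(282), np.int64(312), np.int64(193), np.int64(223)] [ 0.744 -0.1    0.04 ]
top C [0.388 0.06
[... 869 characters left out ...]
int64(346), np.int64(200), np.int64(250)] [0.582 0.054 0.04 ]
music_box 0.59 [400. 162.] [np.int64(380), np.int64(421), np.int64(144), np.int64(181)] [ 0.745 -0.123  0.04 ]
{'time': 0.7, 'q': array([-1.283,  0.351,  1.652,  0.   ,  1.139, -0.085]), 'qvel': array([-0.   , -0.001, -0.   ,  0.001, -0.001, -0.001]), 'joint_torque': array([ -0.002, -49.717, -28.546,   0.07 ,   0.022,  -0.   ]), 'tool_pos': array([ 0.2  , -0.512,  0.219]), 'tcp_rot': array([[ 0.931,  0.364,  0.   ],
       [ 0.364, -0.931, -0.   ],
       [ 0.   ,  0.   , -1.   ]]), 'ft_force': array([-0.121, -0.775, -0.604]), 'wrist_torque': array([ 0.027, -0.048,  0.009]), 'gripper_force': 0.0, 'grip_width': 0.09287737362670785}
```

View pics/top0.png

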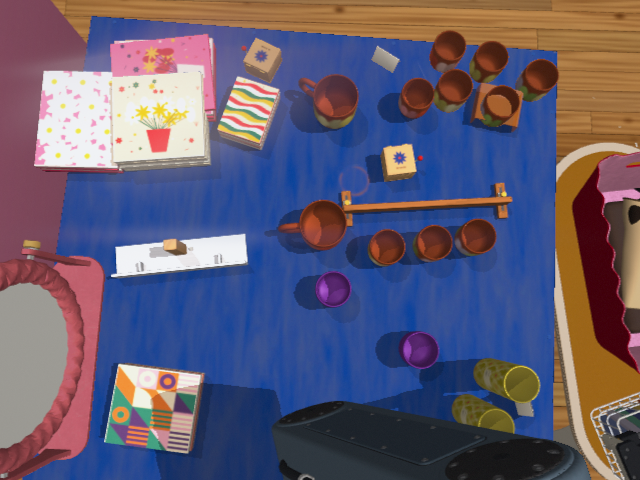

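View pics/scene0.png

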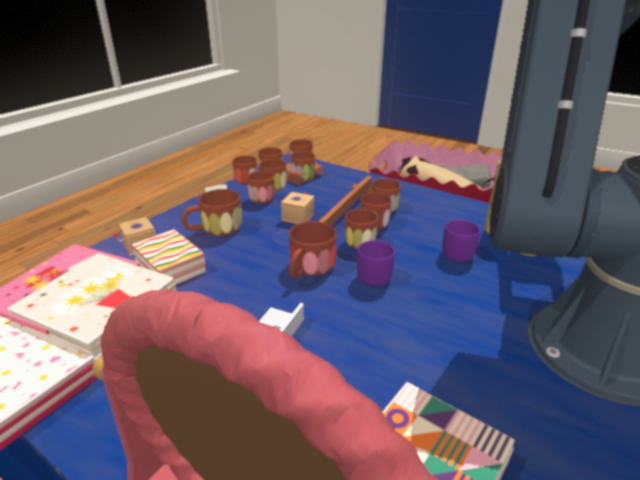

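The top view shows the straightedge on the left at about (175,258), with its grip at (174,246). The upright face is on its near, robot side, so it faces −x and needs about a half turn. The rail runs (345,207)–(508,200).

The three real cups are terracotta, at (387,247), (433,243) and (477,238), directly in front of the rail. The purple cups at (333,289) and (419,349) are look-alikes, and so are the terracotta cups behind the rail at (416,97)–(538,80). The side mug is at (322,224) and the music box at (400,162).

I'll move above the row now, which puts the wrist camera close.

```bash
python3 -m creep '[[3.3,-2.5,-1.5,0,0,0],[3.3,-2.5,-1.5,0,0,0],[3.3,-2.5,-1.5,0,0,0],[3.3,-2.5,-1.5,0,0,0],[3.3,-2.5,-1.5,0,0,0],[3.3,-2.5,-1.5,0,0,0],[3.3,-2.5,-1.5,0,0,0],[3.3,-2.5,-1.5,0,0,0],[3.3,-2.5,-1.5,0,0,0],[0,0,0,0,0,-8.5],[0,0,0,0,0,-8.5],[0,0,0,0,0,-8.5]]' -1
python3 -m creep '[[0,0,0,0,0,-8.5],[0,0,0,0,0,-8.5],[0,0,0,0,0,-8.5],[0,0,0,0,0,-8.5],[0,0,0,0,0,-8.5],[0,0,0,0,0,0]]'
python3 - <<'E'
from h import *
np.set_printoptions(precision=3,suppress=True)
print(bot.read_state()["q"], optics.calibration("wrist"))
k=cam("wrist"); im=optics.grab_frame("wrist"); save(im,"w1.png")
kt=cam("top"); save(optics.grab_frame("top"),"top1.png")
for n,k in (("wrist",k),("top",kt)):
  for t in ["stand","cup_left","side_mug","straightedge"]:
    for r in spotter.regions_of(n,t)[:6]:
        p=r["pixels"]; ys,xs=np.nonzero(p)
        print(n,t,round(r["confidence"],2),np.round(r["location"]),[int(v) for v in(xs.min(),xs.max(),ys.min(),ys.max())],onz(k,r["location"],0.04))
E
```

```text
time: 1.9
tool_pos: [0.3952, -0.1941, 0.3538]
tcp_rot: [[0.679, 0.735, 0.0], [0.735, -0.679, -0.0], [0.0, 0.0, -1.0]]
ft_force: [-0.7, 0.3, -0.4]
grip_width: 0.0933
gripper_force: 0.0
time: 2.5
tool_pos: [0.3949, -0.1945, 0.3537]
tcp_rot: [[0.009, 1.0, 0.0], [1.0, -0.009, -0.0], [-0.0, 0.0, -1.0]]
ft_force: [-0.5, 0.6, 0.7]
grip_width: 0.0932
gripper_force: 0.0
[-0.563  0.027  1.715 -0.     1.4   -0.554] {'vfov': 58.13760607831396, 'cx': 319.7757578840177, 'cy': 240.30622311605762, 'hand_eye': array([[ 0.001, -0.965, -0.264,  0.073],
       [ 1.   ,  0.   ,  0.001,  0.001],
       [-0.001, -0.264,  0.965, -0.166],
       [ 0.   ,  0.   ,  0.   ,  1.   ]])}
wrist stand 0.68 [545. 153.] [499, 587, 0, 339] [ 0.642 -0.156  0.04 ]
wrist cup_left 0.86 [247. 162.] [211, 289, 125, 201] [ 0.317 -0.163  0.04 ]
wrist cup_left 0.72 [369.   4.] [341, 396, 0, 14] [ 0.447 -0.008  0.04 ]
wrist cup_left 0.56 [465.  88.] [419, 510, 46, 129] [ 0.549 -0.088  0.04 ]
top stand 0.77 [436. 205.] [341, 512, 183, 225] [ 0.646 -0.206  0.04 ]
top cup_left 0.97 [332. 289.] [315, 350, 271, 307] [0.448 0.027 0.04 ]
top cup_left 0.87 [385. 251.] [368, 404, 229, 266] [ 0.537 -0.09   0.04 ]
top cup_left 0.61 [418. 350.] [399, 437, 331, 368] [ 0.32  -0.165  0.04 ]
top cup_left 0.45 [434. 203.] [341, 511, 183, 226] [ 0.65 -0.2   0.04]
top side_mug 0.7 [320. 228.] [278, 346, 200, 250] [0.585 0.058 0.04 ]
top straightedge 0.72 [431. 244.] [412, 450, 225, 260] [ 0.556 -0.193  0.04 ]
top straightedge 0.7 [179. 256.] [113, 246, 234, 277] [0.514 0.372 0.04 ]
```

View pics/w1.png

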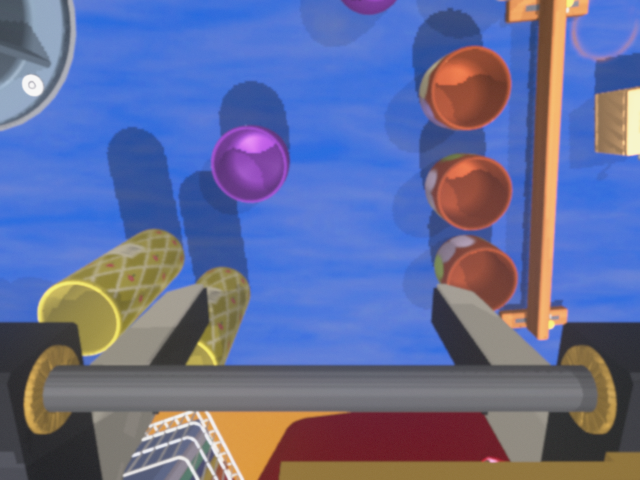

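This wrist view shows, with up = +y and right = +x, the cup rims at about (470,88), (474,191) and (480,274). The rail's front edge runs from about (541,20) to (528,335). The purple look-alikes are at (250,163) and at the top edge (369,4).

Next I'll compute the row geometry and the straightedge estimate.

Run:
```python
from h import *
np.set_printoptions(precision=4,suppress=True)
k=cam("wrist"); im=optics.grab_frame("wrist")
hsv=cv2.cvtColor(im,cv2.COLOR_RGB2HSV)
# left edge of rail per row
wood=((hsv[...,0]<20)&(hsv[...,1]>100)).astype(np.uint8)
P=[]
for y in range(40,295,10):
    xs=np.nonzero(wood[y,518:575])[0]
    if len(xs): P.append((518+xs[0],y,518+xs[-1]))
P=np.array(P); print(P[::3])
for col,nm in((0,"front"),(2,"back")):
    W=np.array([onz(k,(p[col],p[1]),0.047) for p in P])
    a,b=np.polyfit(W[:,1],W[:,0],1); res=W[:,0]-(a*W[:,1]+b)
    print(nm,"x = %.4f y + %.4f"%(a,b),"yaw deg",-np.degrees(np.arctan(a)),"res",res.std(), "x at y=-.19",a*-.19+b)
for c in [(470,88),(474,191),(480,273)]: print("rim",onz(k,c,0.076))
for c in [(525,10),(508,5),(520,320),(502,320),(567,318),(588,8)]: print("runner",onz(k,c,0.012))
kt=cam("top"); t=cv2.imread("pics/top0.png")
for c in [(174,246),]: print("grip top",onz(kt,c,0.098))
for c in [(112,277),(246,264),(245,235),(117,247)]: print("corner",onz(kt,c,0.0))
save(cv2.resize(im[0:340,400:640],None,fx=1.7,fy=1.7),"w1c.png")
s=cv2.resize(cv2.cvtColor(t,cv2.COLOR_BGR2RGB)[220:290,100:260],None,fx=5,fy=5,interpolation=cv2.INTER_CUBIC); save(s,"seg.png")
```

```text
[[539  40 563]
 [538  70 561]
 [537 100 560]
 [536 130 558]
 [535 160 556]
 [534 190 555]
 [533 220 553]
 [532 250 552]
 [531 280 550]]
front x = -0.0842 y + 0.6154 yaw deg 4.810452501425431 res 0.00031787692628651356 x at y=-.19 0.6313473111677619
back x = -0.0788 y + 0.6394 yaw deg 4.504811433820316 res 0.0003147103946290505 x at y=-.19 0.6543983445810871
rim [ 0.5433 -0.0909  0.076 ]
rim [ 0.5556 -0.1916  0.076 ]
rim [ 0.5695 -0.2815  0.076 ]
runner [ 0.6168 -0.0085  0.012 ]
runner [ 0.5982 -0.0035  0.012 ]
runner [ 0.6514 -0.3691  0.012 ]
runner [ 0.6283 -0.3688  0.012 ]
runner [ 0.7115 -0.367   0.012 ]
runner [ 0.6836 -0.0073  0.012 ]
grip top [0.5284 0.3682 0.098 ]
corner [0.4658 0.534  0.    ]
corner [0.5035 0.2268 0.    ]
corner [0.5715 0.2321 0.    ]
corner [0.5358 0.528  0.    ]
```

View pics/seg.png

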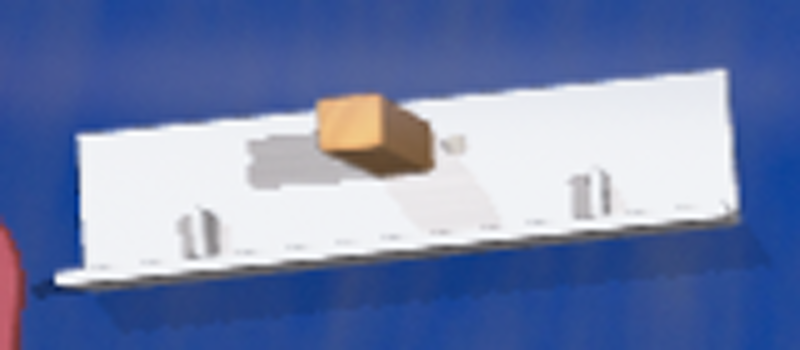

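The crop confirms the straightedge: a white foot, with the upright face along the near (−x) edge from (60,280) to (738,215), and a wood grip towards its rear. It needs a turn of roughly 180°. I'll move over the grip.

```bash
python3 -m creep '[[4.7,1.1,0,0,0,0],[4.7,1.1,0,0,0,0],[4.7,1.1,0,0,0,0],[4.7,1.1,0,0,0,0],[4.7,1.1,0,0,0,0],[4.7,1.1,0,0,0,0],[4.7,1.1,0,0,0,0],[4.7,1.1,0,0,0,0],[4.7,1.1,0,0,0,0],[4.7,1.1,0,0,0,0],[4.7,1.1,0,0,0,0],[4.7,1.1,0,0,0,0]]' >/dev/null
python3 -m creep '[[0,0,0,0,0,-8.5],[0,0,0,0,0,-8.5],[0,0,0,0,0,-8.5],[0,0,0,0,0,-8.5],[0,0,0,0,0,-8.5],[0,0,0,0,0,-8.5],[0,0,0,0,0,-8.5],[0,0,0,0,0,-8.5],[0,0,0,0,0,-8.5],[0,0,0,0,0,-8.5],[0,0,0,0,0,-8.5]]' >/dev/null
python3 -m creep '[[0,0,0,0,0,-8.5],[0,0,0,0,0,-8.5],[0,0,0,0,0,-8.5],[0,0,0,0,0,-8.5],[0,0,0,0,0,-8.5],[0,0,0,0,0,-8.5],[0,0,0,0,0,-8.5],[0,0,0,0,0,-8.5],[0,0,0,0,0,-8.5],[0,0,0,0,0,-8.5],[0,0,0,0,0,-8.5],[0,0,0,0,0,0]]'
python3 - <<'E'
from h import *
np.set_printoptions(precision=3,suppress=True)
print(bot.read_state()["q"])
k=cam("wrist"); im=optics.grab_frame("wrist"); save(im,"w2.png")
for t in ["straightedge_grip","straightedge"]:
    for r in spotter.regions_of("wrist",t)[:3]:
        p=r["pixels"]; ys,xs=np.nonzero(p)
        print(t,round(r["confidence"],2),np.round(r["location"]),[int(v) for v in(xs.min(),xs.max(),ys.min(),ys.max())],onz(k,r["location"],0.0))
E
```

```text
time: 6.55
tool_pos: [0.5333, 0.368, 0.3535]
tcp_rot: [[0.113, -0.994, -0.0], [-0.994, -0.113, -0.0], [0.0, 0.0, -1.0]]
ft_force: [-0.8, 0.0, 0.7]
grip_width: 0.093
gripper_force: 0.0
[ 0.532  0.45   1.181  0.     1.512 -2.722]
straightedge_grip 0.58 [331. 179.] [297, 365, 55, 319] [0.522 0.359 0.   ]
```

View pics/w2.png

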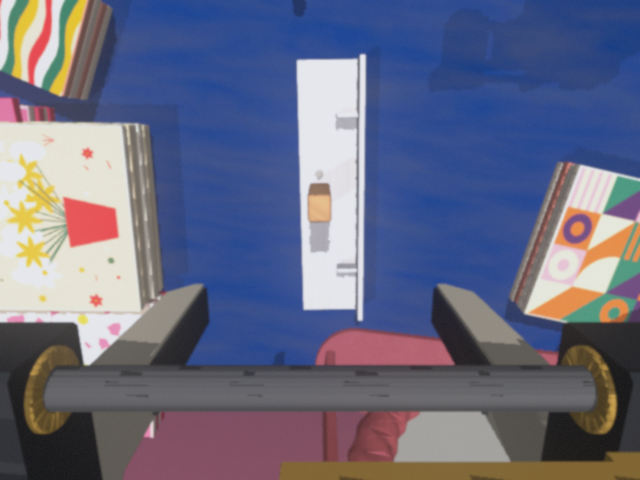

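The wrist view shows the grip's top face centred at about (319,208). The foot's rear edge runs (297,60)–(303,310), and the face's top edge runs (363,55)–(360,320) on the right. I'll triangulate the grip against the top picture and get the yaw.

Run:
```python
from h import *
np.set_printoptions(precision=4,suppress=True)
k=cam("wrist"); kt=cam("top")
print("tri grip top",tri([ray(k,(319,208)),ray(kt,(170,244.8))]))
g=onz(k,(319,208),0.098); print("g",g)
im=cv2.cvtColor(cv2.imread("pics/w2.png"),cv2.COLOR_BGR2RGB).astype(int)
w=(im.min(2)>140)
for z,side in((0.006,0),(0.04,-1)):
    W=[]
    for y in range(70,300,5):
        xs=np.nonzero(w[y,270:400])[0]
        if len(xs): W.append(onz(k,(270+xs[side]+(side==-1),y),z))
    W=np.array(W); 
    a=np.polyfit(W[:,1],W[:,0],1); r=W[:,0]-np.polyval(a,W[:,1]); m=abs(r)<.002
    a=np.polyfit(W[m,1],W[m,0],1); print("yaw",-np.degrees(np.arctan(a[0])),"x at grip y",np.polyval(a,g[1]))
for p,z in(((363,55),.04),((360,320),.04),((297,60),.006),((303,310),.006)): print(onz(k,p,z))
s=bot.read_state(); R=np.array(s["tcp_rot"]); print("tool shift",R.T@(g-s["tool_pos"]), s["tool_pos"])
```

```text
tri grip top [0.5334 0.381  0.0813]
g [0.5342 0.3771 0.098 ]
yaw 7.048081034299939 x at grip y 0.557173301704449
yaw 7.022523179370126 x at grip y 0.48300316811209276
[0.5051 0.2243 0.04  ]
[0.469  0.5203 0.04  ]
[0.5745 0.2322 0.006 ]
[0.5388 0.5302 0.006 ]
tool shift [-0.009  -0.0019  0.2556] [0.5333 0.368  0.3536]
```

The grip is at about (0.534, 0.378), yaw 7°. The finger gap is generous, so I'll descend and grasp at 70 mm.

```bash
python3 -m creep '[[-1.0,-0.2,4,0,0,-0.5],[0,0,4.5,0,0,0],[0,0,4.5,0,0,0],[0,0,4.5,0,0,0],[0,0,4.5,0,0,0],[0,0,4,0,0,0],[0,0,3,0,0,0],[0,0,1.2,0,0,0],[0,0,0,0,0,0],[0,0,0,0,0,0]]' -1
python3 -m creep '[[0,0,0,0,0,0],[0,0,0,0,0,0],[0,0,0,0,0,0],[0,0,0,0,0,0],[0,0,0,0,0,0],[0,0,0,0,0,0],[0,0,0,0,0,0],[0,0,0,0,0,0],[0,0,0,0,0,0],[0,0,0,0,0,0]]' 1 60
```

```text
time: 7.7
tool_pos: [0.535, 0.3786, 0.0532]
tcp_rot: [[0.118, -0.993, 0.002], [-0.993, -0.118, 0.001], [-0.001, -0.002, -1.0]]
ft_force: [-0.4, -0.1, 0.3]
grip_width: 0.0925
gripper_force: 0.0
time: 8.7
tool_pos: [0.534, 0.3781, 0.0515]
tcp_rot: [[0.12, -0.993, -0.0], [-0.993, -0.12, -0.0], [0.0, 0.0, -1.0]]
ft_force: [-1.0, 0.7, -0.7]
grip_width: 0.0238
gripper_force: 60.0
```

Gripped at a width of 23.8 mm, with the TCP at 51.5 mm for an underside on the table. I'll lift, move clear of the chair and make the half turn.

```bash
python3 -m creep '[[0,0,-2,0,0,0],[0,0,-3.5,0,0,0],[0,0,-4,0,0,0],[0,0,-4,0,0,0],[0,0,-1.5,0,0,0],[2.5,0.6,0,0,0,0],[4.2,1.2,0,0,0,0],[4.2,1.2,0,0,0,0],[4.2,1.2,0,0,0,0],[4.2,1.2,0,0,0,0],[3,0.7,0,0,0,0],[0,0,0,0,0,0]]'
python3 -m creep '[[0,0,0,0,0,6],[0,0,0,0,0,8.2],[0,0,0,0,0,8.2],[0,0,0,0,0,8.2],[0,0,0,0,0,8.2],[0,0,0,0,0,8.2],[0,0,0,0,0,8.2],[0,0,0,0,0,8.2],[0,0,0,0,0,8.2],[0,0,0,0,0,8.2],[0,0,0,0,0,8.2],[0,0,0,0,0,8.2]]'
python3 -m creep '[[0,0,0,0,0,8.2],[0,0,0,0,0,8.2],[0,0,0,0,0,8.2],[0,0,0,0,0,8.2],[0,0,0,0,0,8.2],[0,0,0,0,0,8.2],[0,0,0,0,0,8.2],[0,0,0,0,0,8.2],[0,0,0,0,0,8.2],[0,0,0,0,0,8.2],[0,0,0,0,0,4],[0,0,0,0,0,0]]'
```

```text
time: 9.9
tool_pos: [0.4835, 0.1832, 0.2001]
tcp_rot: [[0.06, -0.998, 0.018], [-0.997, -0.061, -0.055], [0.056, -0.015, -0.998]]
ft_force: [-0.1, 0.4, -3.4]
grip_width: 0.0239
gripper_force: 60.0
time: 11.1
tool_pos: [0.4848, 0.1856, 0.2002]
tcp_rot: [[-0.998, 0.052, 0.019], [0.051, 0.997, -0.054], [-0.022, -0.053, -0.998]]
ft_force: [-0.0, -0.2, -4.6]
grip_width: 0.0237
gripper_force: 60.0
time: 12.3
tool_pos: [0.4848, 0.1855, 0.2003]
tcp_rot: [[-0.023, 1.0, 0.019], [0.998, 0.024, -0.054], [-0.054, 0.018, -0.998]]
ft_force: [-0.6, 0.7, -3.5]
grip_width: 0.0237
gripper_force: 60.0
```

The tool picked up a 3° tilt because a row was speed-limited. I'll compute the correction to the target pose.

```bash
cat >> h.py <<'E'
from scipy.spatial.transform import Rotation as Ro
YAW=np.radians(4.7)
N=np.array([np.cos(YAW),np.sin(YAW),0]); T=np.array([-N[1],N[0],0])
RD=np.column_stack([T,N,[0,0,-1]])
def delta(n,t,z,RD=RD):
    s=bot.read_state(); R=np.array(s["tcp_rot"]); p=np.array(s["tool_pos"])
    rv=np.degrees(Ro.from_matrix(R.T@RD).as_rotvec())
    X=n*N+t*T+np.array([0,0,z])
    print("now n,t,z",np.round([p@N,p@T,p[2]],4),"rotvec tool deg",rv.round(2),"then shift cm (after turn)",(RD.T@(X-p)*100).round(2),"F_n",round(float(np.array(s["ft_force"])@N),2),"ft",s["ft_force"],"t",s["time"])
E
python3 - <<'E'
from h import *
delta(.415,-.233,.200)
E
```

```text
now n,t,z [0.4984 0.1451 0.2003] rotvec tool deg [ 0.94  3.15 -3.37] then shift cm (after turn) [-3.781e+01 -8.340e+00  3.000e-02] F_n -0.52 ft [-0.58680936  0.73157534 -3.53106677] t 12.3
```

```bash
python3 -m creep '[[0,0,0,0.94,3.15,-3.37],[-3.2,-0.7,0,0,0,0],[-3.8,-0.85,0,0,0,0],[-3.8,-0.85,0,0,0,0],[-3.8,-0.85,0,0,0,0],[-3.8,-0.85,0,0,0,0],[-3.8,-0.85,0,0,0,0],[-3.8,-0.85,0,0,0,0],[-3.8,-0.85,0,0,0,0],[-3.8,-0.85,0,0,0,0],[-3.8,-0.85,0,0,0,0],[0,0,0,0,0,0]]' >/dev/null
python3 - <<'E'
from h import *
delta(.415,-.233,.200)
kt=cam("top"); save(optics.grab_frame("top"),"top2.png")
im=optics.grab_frame("wrist"); save(im,"w3.png")
E
```

```text
now n,t,z [ 0.4146 -0.2327  0.2008] rotvec tool deg [ 0.07  0.05 -0.01] then shift cm (after turn) [-0.03  0.04  0.08] F_n 0.13 ft [ 0.12043784  0.08106592 -3.2442861 ] t 13.5
```

View pics/w3.png

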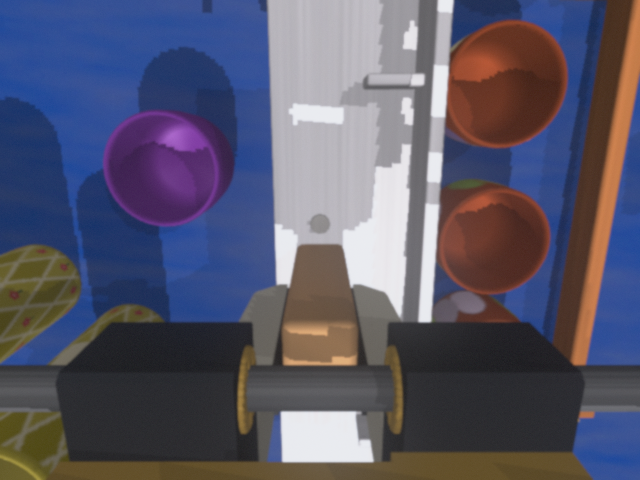

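The wrist view shows the straightedge level, with the face at about x = 430 px parallel to the row. The cups at (507,83) and (495,238) are ahead of it and the purple cup at (168,167) is well behind the foot. Now I'll lower it.

```bash
python3 -m creep '[[0,0,3,0,0,0],[0,0,4,0,0,0],[0,0,4,0,0,0],[0,0,2.3,0,0,0],[0,0,1,0,0,0],[0,0,0,0,0,0],[0,0,0,0,0,0],[0,0,0,0,0,0]]' >/dev/null
python3 - <<'E'
from h import *
delta(.415,-.233,.0535)
im=optics.grab_frame("wrist"); save(im,"w4.png"); save(optics.grab_frame("top"),"top3.png")
E
```

```text
now n,t,z [ 0.4162 -0.2297  0.0595] rotvec tool deg [0.19 0.08 0.06] then shift cm (after turn) [-0.33 -0.12  0.6 ] F_n 0.04 ft [ 0.09749396 -0.70662634 -3.14434354] t 14.4
```

View pics/w4.png

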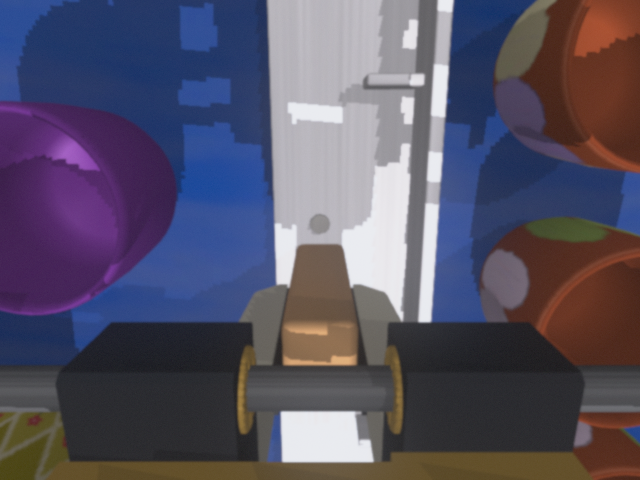

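The face at about x = 430 px is clear of the cups, which start at x ≥ 485 px, and the purple cup is clear behind. I'll go down to about 2 mm above the table, then push slowly.

```bash
python3 -m creep '[[-0.3,0,0.6,0.2,0.1,0],[0,0,0,0,0,0],[0,0.5,0,0,0,0],[0,0.5,0,0,0,0],[0,0.5,0,0,0,0],[0,0.5,0,0,0,0],[0,0.5,0,0,0,0],[0,0.4,0,0,0,0],[0,0.4,0,0,0,0]]'
python3 -c "
from h import *
delta(.474,-.233,.0535)"
```

```text
time: 15.4
tool_pos: [0.466, -0.1947, 0.0521]
tcp_rot: [[-0.083, 0.997, -0.003], [0.997, 0.083, 0.002], [0.002, -0.003, -1.0]]
ft_force: [-1.0, 0.5, -3.3]
grip_width: 0.0237
gripper_force: 60.0
now n,t,z [ 0.4485 -0.2323  0.0521] rotvec tool deg [-0.15 -0.1   0.04] then shift cm (after turn) [-0.07  2.55 -0.14] F_n -0.98 ft [-1.0261756   0.46789228 -3.33920314] t 15.4
```

```bash
python3 -m creep '[[0,0.4,-0.1,0,0,0],[0,0.4,0,0,0,0],[0,0.4,0,0,0,0],[0,0.4,0,0,0,0],[0,0.3,0,0,0,0],[0,0,0,0,0,0]]'
python3 -c "
from h import *
delta(.4846,-.233,.0530)
save(optics.grab_frame('top'),'top4.png')"
```

```text
time: 16.0
tool_pos: [0.4852, -0.1933, 0.0531]
tcp_rot: [[-0.082, 0.997, -0.002], [0.997, 0.082, 0.001], [0.002, -0.002, -1.0]]
ft_force: [-1.2, -0.3, -4.6]
grip_width: 0.0239
gripper_force: 60.0
now n,t,z [ 0.4677 -0.2324  0.0531] rotvec tool deg [-0.1  -0.09  0.03] then shift cm (after turn) [-0.06  1.69  0.01] F_n -1.23 ft [-1.20778229 -0.31017071 -4.59690224] t 16.0
```

```bash
python3 -m creep '[[0,0.3,0,0,0,0],[0,0.3,0,0,0,0],[0,0.2,0,0,0,0],[0,0.1,0,0,0,0],[0,0,0,0,0,0]]'
python3 -c "
from h import *
delta(.4846,-.233,.0530)"
```

```text
time: 16.55
tool_pos: [0.494, -0.1925, 0.0531]
tcp_rot: [[-0.082, 0.997, -0.002], [0.997, 0.082, 0.001], [0.002, -0.002, -1.0]]
ft_force: [-1.6, 0.1, -4.4]
grip_width: 0.0239
gripper_force: 60.0
now n,t,z [ 0.4766 -0.2324  0.0531] rotvec tool deg [-0.11 -0.09  0.03] then shift cm (after turn) [-0.06  0.8   0.01] F_n -1.59 ft [-1.60718768  0.11502257 -4.44099263] t 16.55
```

```bash
for i in 1 2 3; do python3 -m creep '[[0,0.1,0,0,0,0],[0,0.1,0,0,0,0]]' | grep -E "ft_force|tool_pos"; done
```

```text
tool_pos: [0.4957, -0.1924, 0.0531]
ft_force: [-3.2, -0.1, -3.4]
tool_pos: [0.4978, -0.1922, 0.0531]
ft_force: [-3.6, -1.4, -3.2]
tool_pos: [0.4998, -0.192, 0.0531]
ft_force: [-2.6, 0.3, -4.1]
```

```bash
for i in 1 2 3; do python3 -m creep '[[0,0.1,0,0,0,0]]' | grep -E "ft_force|tool_pos"; done
```

```text
tool_pos: [0.5008, -0.1919, 0.0531]
ft_force: [-4.0, -0.4, -3.6]
tool_pos: [0.5019, -0.1919, 0.0531]
ft_force: [-3.2, -0.0, -3.6]
tool_pos: [0.5029, -0.1918, 0.0531]
ft_force: [-4.3, -0.5, -3.7]
```

```bash
for i in 1 2 3; do python3 -m creep '[[0,0.1,0,0,0,0]]' | grep -E "ft_force|tool_pos"; done; python3 -c "
from h import *
delta(.4846,-.233,.0530)
save(optics.grab_frame('wrist'),'w5.png')"
```

```text
tool_pos: [0.5038, -0.1917, 0.0531]
ft_force: [-3.2, 0.0, -3.9]
tool_pos: [0.5048, -0.1916, 0.0531]
ft_force: [-3.5, -0.2, -3.8]
tool_pos: [0.5058, -0.1915, 0.0531]
ft_force: [-2.7, -0.9, -3.2]
now n,t,z [ 0.4884 -0.2323  0.0531] rotvec tool deg [-0.12 -0.1   0.03] then shift cm (after turn) [-0.07 -0.38  0.01] F_n -2.75 ft [-2.68292115 -0.88360687 -3.18199414] t 17.75
```

View pics/w5.png

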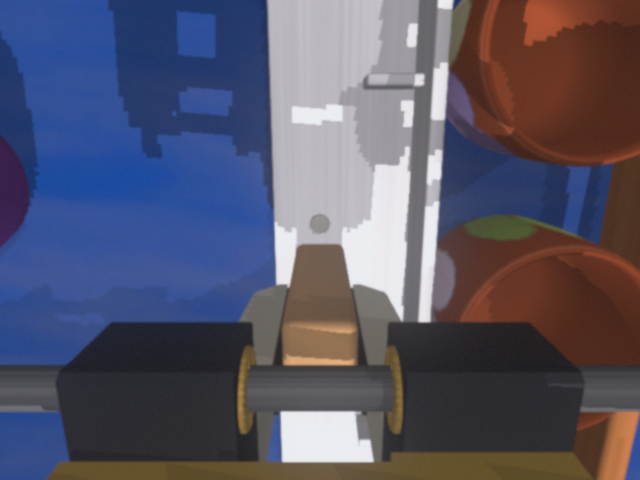

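The cups are in contact with the face (edge at about x = 440 px) and the rail shows just behind them at (610,230). I'll keep feeling forward in small steps.

```bash
for i in 1 2 3; do python3 -m creep '[[0,0.1,0,0,0,0]]' | grep -E "ft_force|tool_pos"; done
```

```text
tool_pos: [0.5067, -0.1915, 0.0531]
ft_force: [-4.1, -0.4, -2.5]
tool_pos: [0.5078, -0.1914, 0.0531]
ft_force: [-3.8, 0.6, -3.1]
tool_pos: [0.5088, -0.1913, 0.0531]
ft_force: [-2.7, 0.6, -2.5]
```

```bash
for i in 1 2 3; do python3 -m creep '[[0,0.1,0,0,0,0]]' | grep -E "ft_force|tool_pos"; done
```

```text
tool_pos: [0.5098, -0.1912, 0.0531]
ft_force: [-3.3, 0.2, -3.5]
tool_pos: [0.5108, -0.1911, 0.0531]
ft_force: [-2.8, -1.0, -3.4]
tool_pos: [0.5118, -0.1911, 0.0531]
ft_force: [-3.3, -0.5, -3.8]
```

The rail edge I used was probably its lower front edge (z = 14 mm), which would put contact at about n = 0.501. That agrees with the steady 3 N sliding force, so I'll continue.

```bash
for i in 1 2 3 4; do python3 -m creep '[[0,0.1,0,0,0,0]]' | grep -E "ft_force|tool_pos"; done
```

```text
tool_pos: [0.5128, -0.191, 0.053]
ft_force: [-2.6, -0.1, -2.2]
tool_pos: [0.5136, -0.1908, 0.053]
ft_force: [-6.5, 0.1, -3.3]
tool_pos: [0.514, -0.1907, 0.0529]
ft_force: [-10.1, -1.4, 0.3]
tool_pos: [0.5142, -0.1905, 0.0528]
ft_force: [-16.5, -1.3, 4.7]
```

Rail contact: the force rose from 3 to 16 N. I'll ease back to about 12 N.

```bash
python3 -m creep '[[0,-0.05,0,0,0,0],[0,0,0,0,0,0]]' | grep -E "ft_force|tool_pos"; python3 -c "
from h import *
delta(.4846,-.233,.0530); s=bot.read_state(); print(s['wrist_torque'])
save(optics.grab_frame('top'),'top5.png')"
```

```text
tool_pos: [0.5141, -0.1906, 0.0528]
ft_force: [-9.1, -1.8, -0.4]
now n,t,z [ 0.4967 -0.2321  0.0528] rotvec tool deg [-0.26 -0.15 -0.01] then shift cm (after turn) [-0.09 -1.21 -0.02] F_n -9.26 ft [-9.13869023 -1.82385551 -0.42916176] t 19.0
[-0.34144776  1.66161274 -0.49085372]
```

The moment of −0.49 N·m puts the push about 5 cm right of centre, so the left side may lag. I'll trim the yaw slightly to balance it.

```bash
for i in 1 2; do python3 -m creep '[[0,0,0,0,0,0.2],[0,0,0,0,0,0]]' | grep -E "ft_force"; python3 -c "
from h import *
delta(.4846,-.233,.0530); s=bot.read_state(); print(s['wrist_torque'])"; done
```

```text
ft_force: [-9.4, -0.6, -0.8]
now n,t,z [ 0.4967 -0.2321  0.0528] rotvec tool deg [-0.27 -0.15 -0.19] then shift cm (after turn) [-0.09 -1.21 -0.02] F_n -9.43 ft [-9.41390165 -0.58944993 -0.82769383] t 19.25
[-0.3082339   1.66806702 -0.20440787]
ft_force: [-9.1, -0.3, -0.7]
now n,t,z [ 0.4968 -0.2321  0.0528] rotvec tool deg [-0.27 -0.14 -0.37] then shift cm (after turn) [-0.09 -1.22 -0.02] F_n -9.08 ft [-9.08041985 -0.32715548 -0.69396841] t 19.45
[-0.28201159  1.61232771 -0.01462708]
```

Balanced. Now I'll lean at about 12 N for just over a second.

```bash
python3 -m creep '[[0,0.02,0,0,0,0],[0,0,0,0,0,0]]' | grep -E "ft_force"; python3 -c "
from h import *
s=bot.read_state(); print(s['wrist_torque'],s['ft_force'])"
```

```text
ft_force: [-11.4, -1.0, -0.4]
[-0.27827338  1.82975821 -0.07776576] [-11.37025708  -1.01857196  -0.43620955]
```

```bash
python3 -m creep '[[0,0.005,0,0,0,0],[0,0,0,0,0,0],[0,0,0,0,0,0],[0,0,0,0,0,0],[0,0,0,0,0,0],[0,0,0,0,0,0]]' | grep -E "ft_force|time"; python3 -m creep '[[0,0,0,0,0,0],[0,0,0,0,0,0],[0,0,0,0,0,0],[0,0,0,0,0,0],[0,0,0,0,0,0],[0,0,0,0,0,0],[0,0,0,0,0,0]]' | grep -E "ft_force|time"; python3 -c "
from h import *
delta(.4367,-.232,.0515)
save(optics.grab_frame('top'),'top6.png')"
```

```text
time: 20.25
ft_force: [-10.3, -1.2, 0.3]
time: 20.95
ft_force: [-10.0, -0.9, -0.8]
now n,t,z [ 0.4968 -0.2321  0.0528] rotvec tool deg [-0.3  -0.15 -0.36] then shift cm (after turn) [ 0.01 -6.01  0.13] F_n -10.04 ft [-10.00233648  -0.88695123  -0.75909033] t 20.95
```

The force is drifting to about 10 N, so I'll top it up and hold a full second nearer 12 N.

```bash
python3 -m creep '[[0,0.02,0,0,0,0],[0,0,0,0,0,0],[0,0,0,0,0,0]]' | grep -E "ft_force|time"; python3 -m creep '[[0,0,0,0,0,0],[0,0,0,0,0,0],[0,0,0,0,0,0],[0,0,0,0,0,0],[0,0,0,0,0,0]]' | grep -E "ft_force|time";  python3 -m creep '[[0,0,0,0,0,0],[0,0,0,0,0,0],[0,0,0,0,0,0],[0,0,0,0,0,0],[0,0,0,0,0,0],[0,0,0,0,0,0]]' | grep -E "ft_force|time"
```

```text
time: 21.3
ft_force: [-10.6, -1.3, 0.7]
time: 21.8
ft_force: [-11.2, -1.5, 0.4]
time: 22.4
ft_force: [-10.5, -1.2, 1.3]
```

```bash
python3 -m creep '[[0,0.025,0,0,0,0],[0,0,0,0,0,0],[0,0,0,0,0,0]]' | grep -E "ft_force|time"; python3 -m creep '[[0,0,0,0,0,0],[0,0,0,0,0,0],[0,0,0,0,0,0],[0,0,0,0,0,0],[0,0,0,0,0,0],[0,0,0,0,0,0],[0,0,0,0,0,0],[0,0,0,0,0,0],[0,0,0,0,0,0],[0,0,0,0,0,0],[0,0,0,0,0,0]]' | grep -E "ft_force|time"; python3 -c "
from h import *
delta(.4367,-.232,.0515);print(bot.read_state()['wrist_torque'])"
```

```text
time: 22.7
ft_force: [-12.9, -0.8, 2.4]
time: 23.8
ft_force: [-13.6, -1.4, 2.3]
now n,t,z [ 0.4968 -0.232   0.0528] rotvec tool deg [-0.35 -0.16 -0.36] then shift cm (after turn) [ 0.   -6.01  0.13] F_n -13.63 ft [-13.55918108  -1.40899076   2.28291401] t 23.8
[-0.38660773  2.29011318 -0.02377184]
```

The row has been held at about 13 N for 1.3 s. Now I'll draw straight back.

```bash
python3 -m creep '[[0,-0.2,0,0,0,0],[0,-0.4,0,0,0,0],[0,-0.8,0,0,0,0],[0,-1,0,0,0,0],[0,-1,0,0,0,0],[0,-1,0,0,0,0],[0,-1,0,0,0,0],[0,-0.6,0,0,0,0],[0,-0.2,0,0,0,0],[0,0,0,0,0,0]]' >/dev/null; python3 -c "
from h import *
delta(.4367,-.232,.0515);print(bot.read_state()['wrist_torque'])
save(optics.grab_frame('wrist'),'w6.png')"
```

```text
now n,t,z [ 0.4365 -0.2321  0.0533] rotvec tool deg [-0.11 -0.09 -0.39] then shift cm (after turn) [0.01 0.02 0.18] F_n 0.27 ft [ 0.31116611 -0.44986145 -3.88050919] t 24.8
[-0.06116486 -0.03557205  0.03662656]
```

View pics/w6.png

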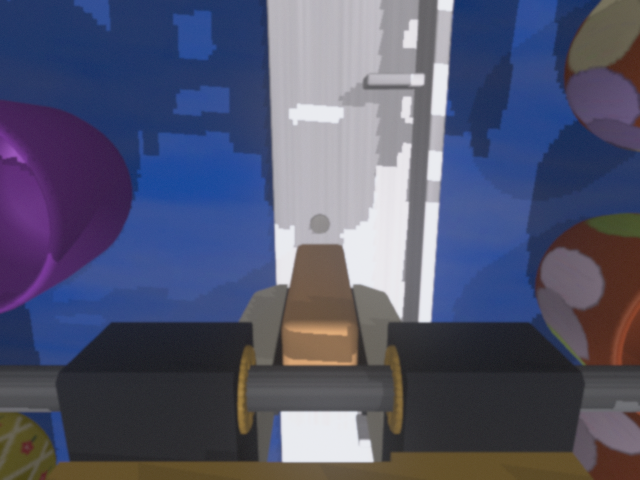

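The face is about 6 cm clear of the cups (face at 430 px, cups from about 540 px). I'll set it down, release and raise.

```bash
python3 -m creep '[[0,0,0.1,0,0,0],[0,0,0.06,0,0,0],[0,0,0.03,0,0,0],[0,0,0,0,0,0]]' | grep -E "ft|pos"; python3 -m creep '[[0,0,0,0,0,0],[0,0,0,0,0,0],[0,0,0,0,0,0],[0,0,0,0,0,0],[0,0,0,0,0,0]]' -0.3 | grep -E "ft|pos|grip"
```

```text
tool_pos: [0.4543, -0.1954, 0.0514]
ft_force: [-1.1, 2.6, 1.4]
tool_pos: [0.4541, -0.1954, 0.0513]
ft_force: [0.5, -0.0, -0.4]
grip_width: 0.058
gripper_force: 0.0
```

```bash
python3 -m creep '[[0,0,-1,0,0,0],[0,0,-3,0,0,0],[0,0,-4,0,0,0],[0,0,-4,0,0,0],[0,0,-4,0,0,0],[0,0,-4,0,0,0],[0,-4,-2,0,0,0],[0,-4,-1,0,0,0],[0,-2,0,0,0,0],[0,0,0,0,0,0]]' | grep -E "pos|ft"
python3 - <<'E'
from h import *
a=optics.grab_frame("wrist"); k=cam("wrist"); t=optics.grab_frame("top")
save(a,"w7.png"); save(t,"top7.png")
save(np.hstack([a[:,240:640],cv2.resize(t[130:370,250:570],None,fx=1.25*1,fy=2,interpolation=cv2.INTER_CUBIC)]),"fin.png")
E
```

```text
tool_pos: [0.3533, -0.2032, 0.2826]
ft_force: [0.6, -0.6, 0.0]
```

View pics/fin.png

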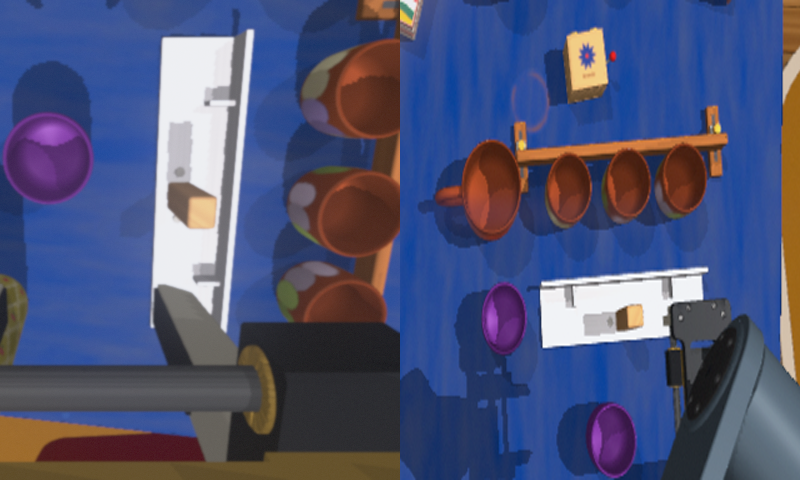

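The final picture shows the three cups upright in a row against the rail, at (568,190), (627,185) and (683,180) in the right panel. The straightedge stands free in front of them. The mug, box and purple cups are where they were.

```bash
python3 -c "
from workcell import job
print(job.close_job())"
```

```text
the job is handed in; nothing more can be done
None
```

The job is handed in: the three cups stand upright in a row against the rail, pressed for 1.3 s at about 13 N (17 N peak on first contact), and the straightedge stands released about 6 cm in front; the mug, the small box and the purple cups were not moved.

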